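# Tighten a flange clamp with its ratchet lever

## Robot

A 6-joint arm with a two-finger parallel gripper is mounted at the origin on a cart in front of the work surface, level with it; the furniture and walls round the work are solid. World frame = base frame: x ahead of the robot, y to its left, z up, the work surface at z = 0. Lengths are in m, angles in rad, forces in N, time in s.
With the tool pointing down it reaches from about 0.375 to 0.975 m from the base axis. Payload 3.8 kg.
Tool frame: the origin (TCP) lies midway between the tips of the shut fingers; the grasp point (between the pads) lies 19 mm behind it; z points along the fingers, y is the line along which they close (so a half turn about z gives the same grasp; the last joint's range is limited). The gripper opens to 88 mm and grips with 3 to 60 N. Pads are 18 mm wide; open, the fingers measure 123 mm over their backs; the gripper's body (75 mm by 187 mm) begins 45 mm behind the grasp point.
Start: joints at [-1.215, 0.264, 1.604, -0, 1.274, -0.037], TCP at [0.258, -0.624, 0.203] pointing down, gripper open.
Joint ranges: [-2.63, 2.63], [-0.94, 2.18], [0.31, 2.57], [-1.31, 4.45], [0, 2.66], [-2.55, 2.55]. Speed limits (rad/s): [2.57, 2.57, 3.14, 3.14, 3.14, 3.14].

## Interface

Orientations are given as a rotation vector (axis times angle).
In Python, from bench import * gives the robot as it stands. The module is installed in compiled form; this text tells all that it offers.
- The arm moves only by the tool servo_tool, never from a script. Its argument "steps" is a list that holds one entry, the list of rows, each a list of 4 numbers: the shift along the tool's x, y, z in units of 30 mm (1.0 is 30 mm), then the turn about the tool's z in units of 5 degrees (1.0 is 5 degrees). In form: [[[dx, dy, dz, spin], ...]]. A call has 1 to 8 rows; each row is the pose to reach, as a shift and turn from the pose commanded when the call began, along the tool's axes at that moment; what a row does not reach only later rows make up. A row lasts 1/12 s, in which the tool goes at most 41.7 mm and 7.16 degrees, less where a joint would pass 70% of its speed; a pose out of reach is approached as far as the arm can. A call with a gripper value outside its range is refused whole. "grip" is the gripper command: -1 is shut, 1 is fully open, values between are in proportion, set as the call begins (left out, the last holds). The fingers move at their own pace and stop on an object; the grip force is fixed at half the most. Time passes only in rows, so rows that repeat a pose let the fingers close. It gives the time, the measured TCP pose, the force, the opening and the grip force at its end, in the units of the state.
- get_obs(): the state, without advancing time (a new reading comes with each control period).
- snapshot(name): name is "side" or "top"; returns (picture, depth): 384x512x3 uint8, red, green, blue; 384x512 float32, m along the optical axis (not along the pixel's ray), 0 where there is no reading.
- get_calibration(name): a dict with "fov_y" (degrees; the focal length in pixels is half the picture's height over the tangent of half this angle, whatever the lens; pixels are square), "cx", "cy" (the principal point, pixels), "cam_to_world" (4x4, takes a point from camera to world coordinates). Camera axes: x right, y down, z forward; pixel columns grow to the right and rows downward; lengths in m; the calibration is good to about 2 mm. A picture is of the moment at which its call begins. get_calibration takes no time and is no camera call.
- hand_in(): hands the job in; it is judged then, once.
Trained networks look in the newest picture that a camera, given by its name, has taken for a name from the list of things; names that differ only in an ending like _2 or _b are one class to them, and where a whole thing is asked for, a point or a joint stands for the part that bears it (a point fixed in the world has none). Each returns a list of dicts, best first, with "confidence" (0 to 1); they miss things now and then, are a little off and sometimes report something else, mostly with a low value. They report only what shows in the picture. A call takes as long as a camera call. They do not tell look-alikes from the thing itself.
- spot_in(thing, camera): "point" ([x, y, z] in m, in the coordinates of the camera as it stood for that picture, good to about 4 mm: the middle of the surface that is visible of it).
- regions_of(thing, camera): "region" (384x512 bool, what is visible of it).
- mark_of(thing, camera): "point" ([x, y, z] in m, in the coordinates of the camera as it stood for that picture, good to about 4 mm: a listed point, or the origin of a listed thing).
The state is a dict: "clock": time; "q": joint angles; "joint_velocities": joint speeds; "tau": joint torques, N m; "position": TCP position; "ee_rot": TCP orientation; "contact_force": force on the tool from outside, world axes, zero at the start; "ft_torque": the same for the moment, N m; "width": opening from 0.0 (shut) to 1.0 (fully open); "gripper_force": force on a finger pad.
Only numpy, scipy, OpenCV 4.12 (cv2) and the standard library are available. Lean on these libraries where they do the work, as an engineer would, in place of code of your own. Each camera call takes 0.05 s, during which the arm holds its last target. There are 200 camera calls.

## Task

Clamp the round metal flange firmly in the bench clamp: turn the clamp's lever clockwise, and when it meets its stop pin lift it off its serrations, swing it back, let it drop into the serrations and turn it on until the foot presses the flange firmly. Feel for the rise in resistance and do not over-tighten; leave the flange where it lies and the lever fully down in its serrations, and let go.

Things in the scene. Friction and masses are not known exactly. Their poses are not given: they have to be found in the camera images.
- clamp: aluminium C-frame clamp, fixed on the bench: base plate 135 x 120 x 12 mm, column at its +x end, arm with a round 84 mm head (top 82 mm up) over the base. Origin: bench height, under the vertical screw axis; z up; x points to the column, the lever sweeps on the -x side. Place and yaw (up to 0.45 rad either way) vary
- axis_top (a point): point on the vertical screw axis, 129 mm over the bench: the height of the knob's middle when the lever is down
- knob (a point): centre of the upright black cylindrical knob, 20 mm diameter, 42 mm high (21 mm each way from this point), at the end of the dark steel ratchet lever, 85 mm from the screw axis. The lever's arm is a 12 mm round bar, centre 27 mm below this point. It swings level about the screw axis; clockwise from above tightens
- stop_pin (a point): top of the 8 mm steel pin on the clamp head, 36 mm from the axis, that stops the lever's clockwise swing when the arm points 0.85 rad clockwise (from above) of the clamp's -x direction; a like pin stops it 0.85 rad the other way. Both stop the lifted lever too. At the start the lever sits in its serrations 0.6 to 1.3 rad short of this pin
- screw (a joint): angle of the serrated collar, rad, growing clockwise (tighter). With the foot clear of the flange it takes about 6 N at the knob to turn (3 to 4.5 N read while pausing); each 25 N of pressing force adds about 1 N. It stays where it is left. At the start 0 to 0.7; the pin is met at 1.3; firm clamping comes between 1.55 and 2.3, differing each time, to be felt, so a second stroke is needed
- lever (a joint): lift of the lever off its serrations, m: 0 fully down, 0.010 fully up; clear of the collar's teeth from 0.004. A spring presses it down (5 N down, 8 N fully up, weight included). Set down on top of the teeth it stays 0.002 to 0.004 up and drops in by itself when it is turned on and not held up
- swing (a joint): angle of the lever relative to the serrated collar, rad: 0 at the start, negative once the lifted lever has been swung back counter-clockwise. Constant (about 0.1 play either way) while the serrations hold; 14 teeth, pitch 0.449 rad
- flange: loose round metal vacuum flange, 70 mm diameter, 13 mm thick, on a low round rest on the clamp's base (its height differs by 1.2 mm either way), 2 to 9 mm under the clamp's 26 mm steel pressing foot at the start; origin: centre of its underside. The foot sinks 4.5 mm per radian of the collar. Firmly clamped: the foot presses it with 30 to 110 N; above 130 N is over-tightened
There are look-alikes about, which are no part of the job. Leave any green look-alike of the flange alone.

How it is judged:
By the outcome, as a careful person would: the job done as asked, in the order asked, and still so for the second after the job is handed in, with the robot touching nothing.
It also fails if it takes over 69 s, if anything falls off the work surface, if the arm or the gripper's body presses on something with over 40 N, if the wrist force passes 120 N, or if a joint passes its speed limit or range.

## Working session

There is one attempt and no reset: what is moved stays moved. The work goes in short steps, Python scripts to look and compute and a tool call to move; the robot and the scene stay as the last step left them, time stands still between calls to the robot, and variables do not carry over. Pictures are saved under pics/ and viewed, at most 10 in all, crops included, and the job is handed in when it is done.

Besides the shell and the picture viewer there is one more tool, called as name(argument=value, ...) on one line, values as JSON. servo_tool: Moves the arm, as the interface text tells. Its arguments: {"type":"object","properties":{"steps":{"type":"array","items":{"type":"array","items":{"type":"array","items":{"type":"number"}}}},"grip":{"type":"number"}},"required":["steps"]}

```bash
mkdir -p pics
cat > h.py <<'E'
from bench import *
import numpy as np, cv2
def w(cam,p):
    M=np.array(get_calibration(cam)["cam_to_world"]); return (M@np.r_[p,1])[:3]
def px(cam,p):
    c=get_calibration(cam); f=192/np.tan(np.radians(c["fov_y"])/2); return [round(f*p[0]/p[2]+c["cx"]),round(f*p[1]/p[2]+c["cy"])]
E
python3 - <<'E'
from h import *
ims=[]
for cam in ("side","top"):
    im,d=snapshot(cam); ims.append(im)
    for n in ("knob","stop_pin","axis_top","clamp","flange"):
        for r in mark_of(n,cam)[:3]:
            print(cam,n,round(r["confidence"],2),px(cam,r["point"]),w(cam,r["point"]).round(4))
cv2.imwrite("pics/a.png",cv2.cvtColor(ims[0],cv2.COLOR_RGB2BGR));cv2.imwrite("pics/b.png",cv2.cvtColor(ims[1],cv2.COLOR_RGB2BGR))
o=get_obs();print(o)
E
```

```text
side knob 0.77 [263, 180] [0.5149 0.1208 0.1273]
side stop_pin 0.79 [224, 186] [0.5982 0.142  0.1132]
side clamp 0.9 [231, 221] [ 0.599   0.1048 -0.0024]
side flange 0.88 [306, 233] [0.4131 0.1179 0.0006]
side flange 0.64 [233, 210] [0.593  0.105  0.0303]
top knob 0.95 [272, 203] [0.5134 0.1235 0.1296]
top stop_pin 0.84 [261, 167] [0.5933 0.143  0.116 ]
top stop_pin 0.41 [279, 179] [0.5925 0.1011 0.0008]
top axis_top 0.66 [277, 164] [0.5924 0.1095 0.1334]
top clamp 0.7 [279, 179] [ 0.5948  0.1019 -0.0026]
top flange 0.87 [273, 258] [ 0.407   0.1213 -0.0017]
top flange 0.86 [225, 237] [ 0.4588  0.2309 -0.0015]
{'clock': 0.6, 'q': array([-1.21487451e+00,  2.63871449e-01,  1.60400388e+00, -1.89805258e-05,
        1.27370480e+00, -3.68558551e-02]), 'joint_velocities': array([ 0.00097303,  0.00081955,  0.00028867,  0.00021491, -0.00106982,
       -0.00031505]), 'tau': array([ 9.65848653e-05, -5.01646900e+01, -3.57003558e+01,  7.28878845e-02,
        1.86549732e-02, -2.05112821e-05]), 'position': array([ 0.25837699, -0.62358265,  0.20282288]), 'ee_rot': array([ 3.08118709e+00,  6.13020977e-01, -2.50208162e-05]), 'contact_force': array([-0.55943108,  0.42919374, -0.1892641 ]), 'ft_torque': array([ 0.01026639,  0.002973  , -0.0694624 ]), 'gripper_force': 0.0, 'width': 0.9970942403811689}
```

View pics/a.png

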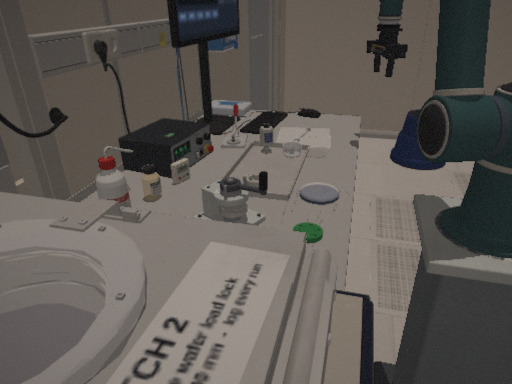

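View pics/b.png

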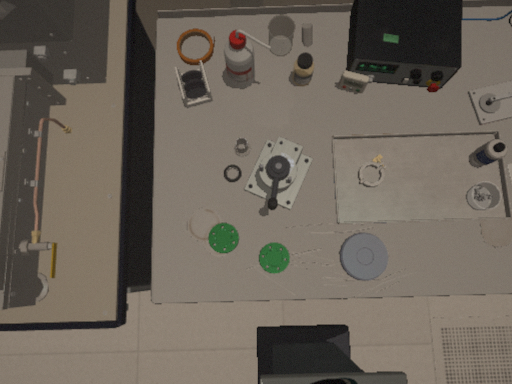

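The scene: the clamp is at about (279,175) in the top picture, with its dark lever reaching down to the knob at (272,203). The green discs at (224,238) and (274,258) are look-alikes of the flange, which itself sits under the clamp's head. I'll enlarge the clamp to confirm and to get its yaw.

Run:
```python
from h import *
im,d=snapshot("top")
c=im[125:220,225:335]; cv2.imwrite("pics/c.png",cv2.cvtColor(cv2.resize(c,None,fx=6,fy=6,interpolation=cv2.INTER_CUBIC),cv2.COLOR_RGB2BGR))
for n in ("clamp","knob"):
  for r in regions_of(n,"top")[:2]:
    m=r["region"]; k=get_calibration("top"); f=192/np.tan(np.radians(k["fov_y"])/2)
    v,u=np.nonzero(m); z=d[v,u]; P=np.c_[(u-k["cx"])*z/f,(v-k["cy"])*z/f,z,np.ones(len(z))]@np.array(k["cam_to_world"]).T
    lo=(P[:,2]<.02)&(P[:,2]>.004)
    if n=="clamp":
        rect=cv2.minAreaRect(P[lo,:2].astype(np.float32)*1000); print(rect)
        hd=(P[:,2]>.075)&(P[:,2]<.088); print("head",P[hd,:2].mean(0),hd.sum(), cv2.minEnclosingCircle(P[hd,:2].astype(np.float32)))
    t=P[:,2]>.12; print(n,r["confidence"],m.sum(),P[t,:3].mean(0),P[:,2].max())
for cam in("side",):
  snapshot(cam)
for n in("axis_top","knob","stop_pin"):
  for cam in("side","top"):
    for r in mark_of(n,cam)[:2]: print(cam,n,round(r["confidence"],2),px(cam,r["point"]),w(cam,r["point"]).round(4))
```

```text
((605.1940307617188, 102.12645721435547), (119.87144470214844, 135.68960571289062), 64.54437255859375)
head [0.61416806 0.09659318] 949 ((0.6107480525970459, 0.09780178964138031), 0.059146709740161896)
clamp 0.81 3139 [0.49797394 0.12506234 0.22088303] 0.9466062812186297
knob 0.7 567 [0.50865196 0.12274592 0.15555877] 0.9466062812186297
side axis_top 0.63 [228, 174] [0.5988 0.11   0.1282]
top axis_top 0.87 [277, 163] [0.5952 0.1108 0.1339]
side knob 0.57 [262, 179] [0.5164 0.1192 0.1287]
top knob 0.81 [272, 204] [0.5096 0.1232 0.1293]
side stop_pin 0.89 [225, 186] [0.597  0.1432 0.1128]
top stop_pin 0.73 [262, 166] [0.5936 0.1421 0.1182]
```

View pics/c.png

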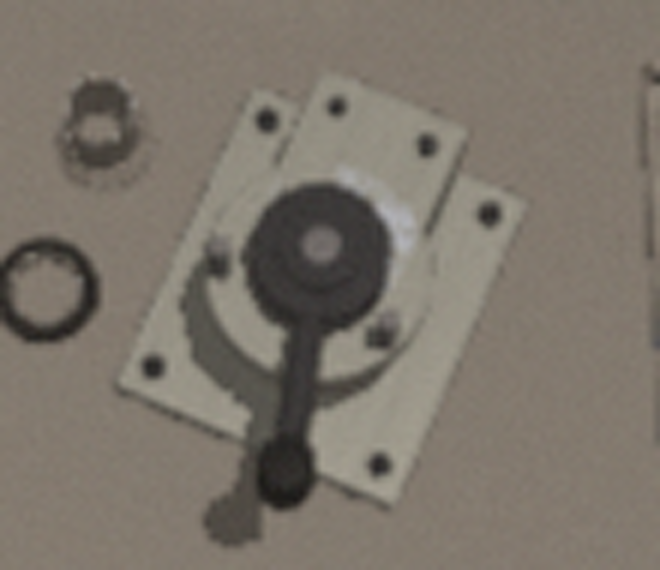

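The enlarged crop confirms the clamp: lever hub at (320,245), knob at (285,470), and pins at (218,255), the clockwise one, and (382,330). The yaw is about -0.445 rad and the axis is near (0.596, 0.109). The lever points at 171° and the stop is at about 106°. I'll approach now.

servo_tool(steps=[[[0.86,-0.98,0,-1.2],[1.72,-1.96,0,-2.4],[2.6,-2.95,0,-3.6],[3.45,-3.95,0,-4.8],[4.3,-4.95,0,-6.0],[5.2,-5.9,0,-7.2],[6.05,-6.9,0,-8.4],[6.9,-7.9,0,-9.6]]], grip=1)

```text
clock: 1.77
position: [0.3592, -0.3237, 0.203]
ee_rot: [2.561, 1.819, 0.0]
contact_force: [-0.1, -0.2, 0.1]
width: 1.003
gripper_force: 0.0
```

```bash
cat >> h.py <<'E'
from scipy.spatial.transform import Rotation as R
AX=np.array([.596,.109])
def go(xyz,psi):
    o=get_obs(); r=R.from_rotvec(o["ee_rot"]).as_matrix(); p=o["position"]
    a=np.degrees(np.arctan2(r[1,0],r[0,0])); d=r.T@(np.array(xyz)-p)/.03
    s=-((psi-a+180)%360-180)/5
    print("t",round(o["clock"],2),"p",p.round(4),"psi",round(a,1),"q",o["q"].round(2),"F",o["contact_force"].round(1),"w",round(o["width"],3),"tilt",r[:,2].round(3)); print("units",d.round(2),round(s,2))
E
python3 -c "
from h import *
go([.513,.122,.2],171.3)"
```

```text
t 1.77 p [ 0.3592 -0.3237  0.203 ] psi 70.8 q [-0.79 -0.1   2.    0.    1.25 -0.45] F [-0.1 -0.2  0.1] w 1.003 tilt [ 0.001 -0.    -1.   ]
units [15.72 -0.05  0.1 ] -20.11
```

servo_tool(steps=[[[1.25,0,0,-1.3],[2.5,0,0,-2.6],[3.75,0,0,-3.9],[5,0,0,-5.2],[6.25,0,0,-6.5],[7.5,0,0,-7.8],[8.75,0,0,-9.1],[10,0,0,-10.4]]])

```text
clock: 2.43
position: [0.4594, -0.0408, 0.2033]
ee_rot: [1.503, 2.758, 0.001]
contact_force: [0.6, -0.2, -1.0]
width: 1.001
gripper_force: 0.0
```

```bash
python3 -c "
from h import *
go([.513,.122,.18],171.3)"
```

```text
t 2.43 p [ 0.4594 -0.0408  0.2033] psi 122.8 q [-0.14 -0.15  2.04 -0.    1.25 -0.72] F [ 0.6 -0.2 -1. ] w 1.001 tilt [ 0.001 -0.    -1.   ]
units [3.59 4.44 0.78] -9.69
```

servo_tool(steps=[[[0.6,0.7,0,-1.2],[1.2,1.45,0,-2.4],[1.8,2.2,0,-3.6],[2.4,2.95,0,-4.85],[3.0,3.7,0,-6.1],[3.59,4.44,0,-7.3],[3.59,4.44,0,-8.5],[3.59,4.44,0,-9.7]]])

```text
clock: 3.1
position: [0.5138, 0.1216, 0.2028]
ee_rot: [0.234, 3.133, 0.0]
contact_force: [0.4, 0.3, -0.4]
width: 0.996
gripper_force: 0.0
```

Run:
```python
from h import *
go([.513,.122,.116],171.3)
for cam in("side","top"):
  im,d=snapshot(cam)
  for r in mark_of("knob",cam)[:2]: print(cam,round(r["confidence"],2),px(cam,r["point"]),w(cam,r["point"]).round(4))
  if cam=="side": c=im[120:250,180:320]; cv2.imwrite("pics/d.png",cv2.cvtColor(cv2.resize(c,None,fx=4,fy=4,interpolation=cv2.INTER_CUBIC),cv2.COLOR_RGB2BGR))
```

```text
t 3.1 p [0.5138 0.1216 0.2028] psi 171.5 q [ 0.19 -0.02  1.92  0.    1.24 -1.24] F [ 0.4  0.3 -0.4] w 0.996 tilt [ 0.  0. -1.]
units [0.03 0.01 2.89] 0.03
side 0.64 [264, 178] [0.5132 0.1175 0.1302]
top 0.58 [272, 203] [0.5139 0.1229 0.1266]
```

View pics/d.png

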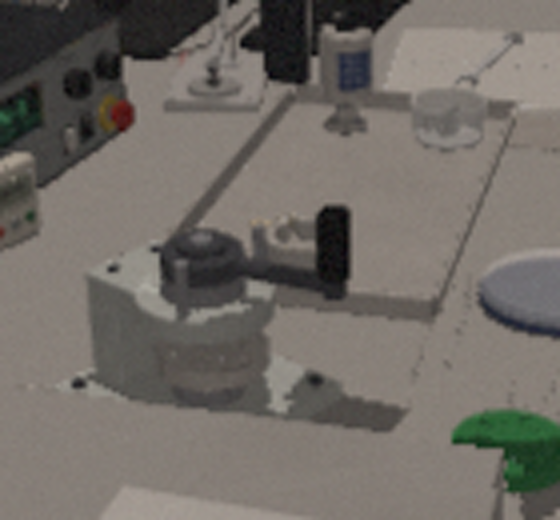

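The picture shows the knob upright at crop (333,245), clear of obstacles. One finger shows above it at (285,40). I'll descend and grip.

servo_tool(steps=[[[0,0,0.7,0],[0,0,1.4,0],[0,0,2.1,0],[0,0,2.6,0],[0,0,2.85,0],[0,0,2.85,0]]])

```text
clock: 3.8
position: [0.5118, 0.1191, 0.1153]
ee_rot: [-0.25, -3.128, 0.002]
contact_force: [-0.1, -0.1, -0.0]
width: 1.005
gripper_force: 0.0
```

servo_tool(steps=[[[0,0,0,0],[0,0,0,0],[0,0,0,0],[0,0,0,0],[0,0,0,0],[0,0,0,0],[0,0,0,0],[0,0,0,0]]], grip=-1)

```text
clock: 4.47
position: [0.5135, 0.1198, 0.1174]
ee_rot: [0.246, 3.132, 0.0]
contact_force: [-0.2, -0.2, -0.0]
width: 0.42
gripper_force: 0.0
```

```bash
cat >> h.py <<'E'
def arc(dth,n,r=.085,c=None,dz=0):
    # rows rotating the tool about the axis clockwise by dth rad in n rows, from now
    o=get_obs(); m=R.from_rotvec(o["ee_rot"]).as_matrix(); p=o["position"]
    c=AX if c is None else c; v=p[:2]-c; print("theta",np.degrees(np.arctan2(v[1],v[0])).round(1),"r",np.hypot(*v).round(4))
    v=v*r/np.hypot(*v)
    rows=[]
    for i in range(1,n+1):
        a=-dth*i/n; q=np.array([v[0]*np.cos(a)-v[1]*np.sin(a)-v[0],v[0]*np.sin(a)+v[1]*np.cos(a)-v[1],dz])
        rows.append([round(float(t),2) for t in np.r_[m.T@q/.03,np.degrees(-a)/5]])
    print([rows])
E
python3 -c "
from h import *
go([.513,.122,.116],171.3);arc(.48,8)"
```

```text
t 4.47 p [0.5135 0.1198 0.1174] psi 171.0 q [ 0.18  0.06  2.01 -0.    1.08 -1.23] F [-0.2 -0.2 -0. ] w 0.42 tilt [ 0.  0. -1.]
units [0.03 0.07 0.05] -0.06
theta 172.5 r 0.0832
[[[-0.0, 0.17, 0.0, 0.69], [-0.01, 0.34, 0.0, 1.38], [-0.03, 0.51, 0.0, 2.06], [-0.06, 0.68, 0.0, 2.75], [-0.1, 0.84, 0.0, 3.44], [-0.16, 1.0, 0.0, 4.13], [-0.22, 1.16, 0.0, 4.81], [-0.29, 1.32, 0.0, 5.5]]]
```

servo_tool(steps=[[[0,0,0,0],[0,0,0,0],[0,0,0,0],[0,0,0,0],[0,0,0,0],[0,0,0,0]]])

```text
clock: 4.97
position: [0.5135, 0.1198, 0.1173]
ee_rot: [-0.246, -3.132, 0.0]
contact_force: [0.4, 0.2, 0.1]
width: 0.004
gripper_force: 0.0
```

```bash
python3 -c "
from h import *
go([.513,.122,.116],171.3);arc(.48,8)"
```

```text
t 4.97 p [0.5135 0.1198 0.1173] psi 171.0 q [ 0.18  0.06  2.01 -0.    1.08 -1.23] F [0.4 0.2 0.1] w 0.004 tilt [-0. -0. -1.]
units [0.03 0.07 0.04] -0.06
theta 172.5 r 0.0833
[[[-0.0, 0.17, -0.0, 0.69], [-0.01, 0.34, -0.0, 1.38], [-0.03, 0.51, -0.0, 2.06], [-0.06, 0.68, -0.0, 2.75], [-0.1, 0.84, -0.0, 3.44], [-0.15, 1.0, -0.0, 4.13], [-0.22, 1.16, -0.0, 4.81], [-0.29, 1.32, -0.0, 5.5]]]
```

The fingers shut on nothing, so the grasp missed. I'll look again.

Run:
```python
from h import *
a=[]
for cam,s in(("side",np.s_[110:260,170:330]),("top",np.s_[125:245,210:338])):
  im,d=snapshot(cam)
  for r in mark_of("knob",cam)[:2]: print(cam,round(r["confidence"],2),px(cam,r["point"]),w(cam,r["point"]).round(4))
  p=np.array([.5135,.1198,.1173]); q=np.linalg.inv(np.array(get_calibration(cam)["cam_to_world"]))@np.r_[p,1]; print("tcp px",px(cam,q[:3]),"depth expected",q[2])
  a.append(cv2.resize(im[s],(480,450),interpolation=cv2.INTER_CUBIC) if cam=="top" else cv2.resize(im[s],(320,450)[::1] if 0 else (320,300),interpolation=cv2.INTER_CUBIC))
b=np.zeros((450,800,3),np.uint8); b[:300,:320]=a[0]; b[:,320:]=a[1]
cv2.imwrite("pics/e.png",b[:,:,::-1])
```

```text
side 0.93 [263, 180] [0.515  0.1206 0.1265]
tcp px [263, 184] depth expected 0.8559349181354473
tcp px [274, 204] depth expected 0.8414647907479493
```

View pics/e.png

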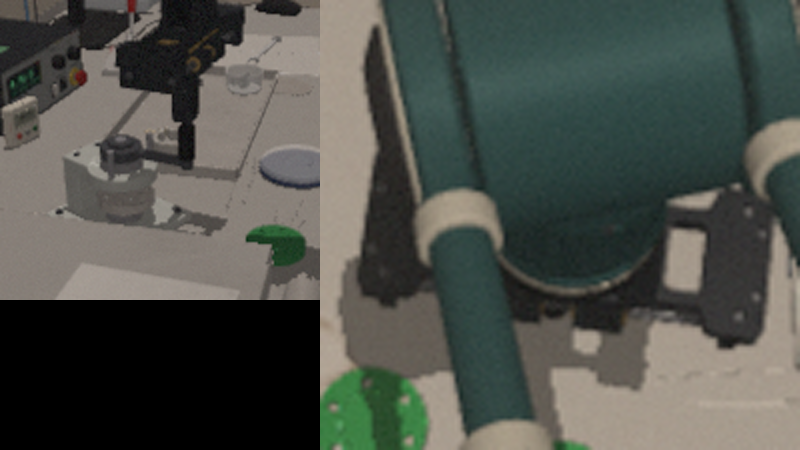

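Run:
```python
from h import *
im,d=snapshot("side"); k=get_calibration("side"); f=192/np.tan(np.radians(k["fov_y"])/2)
print(np.array(k["cam_to_world"]).round(3))
for v in range(150,200,3):
  for u in (263,):
    z=d[v,u]; print(v,u,round(float(z),3),im[v,u],w("side",[(u-k["cx"])*z/f,(v-k["cy"])*z/f,z]).round(4))
o=get_obs(); print(o["width"],o["position"],o["q"])
```

```text
[[-0.965 -0.109  0.24   0.323]
 [-0.263  0.448 -0.854  0.866]
 [-0.014 -0.887 -0.461  0.493]
 [ 0.     0.     0.     1.   ]]
150 263 0.801 [20 18 24] [0.5097 0.1361 0.2046]
153 263 0.804 [11 14 15] [0.5097 0.1362 0.1979]
156 263 0.81 [25 23 27] [0.5104 0.1339 0.1902]
159 263 0.812 [31 30 33] [0.5102 0.1346 0.1837]
162 263 0.814 [22 19 24] [0.51   0.1355 0.1771]
165 263 0.819 [26 27 25] [0.5105 0.1339 0.1695]
168 263 0.82 [25 24 27] [0.51   0.1357 0.1633]
171 263 0.833 [30 25 29] [0.5122 0.1274 0.1525]
174 263 0.835 [22 21 22] [0.512  0.1283 0.1457]
177 263 0.836 [24 18 22] [0.5114 0.1307 0.1396]
180 263 0.837 [16 11 11] [0.511  0.1326 0.1333]
183 263 0.842 [16 19 20] [0.5115 0.1308 0.1251]
186 263 0.846 [26 22 26] [0.5116 0.1305 0.1176]
189 263 0.85 [21 18 21] [0.5117 0.1303 0.11  ]
192 263 0.857 [38 35 38] [0.5125 0.1274 0.101 ]
195 263 1.044 [88 81 78] [ 0.5528 -0.03    0.0082]
198 263 1.046 [125 119 111] [ 5.524e-01 -2.830e-02 -2.000e-04]
0.00296037869930697 [0.51345313 0.11980705 0.11730709] [ 1.81987689e-01  5.61237437e-02  2.00830220e+00  4.02826228e-06
  1.07718305e+00 -1.23187356e+00]
```

Run:
```python
from h import *
im,d=snapshot("side"); a=cv2.imread("pics/a.png")[:,:,::-1]
s=np.s_[140:205,215:290]
b=np.hstack([cv2.resize(np.clip(x[s].astype(int)*2,0,255).astype(np.uint8),(390,340),interpolation=cv2.INTER_CUBIC) for x in (a,im)])
cv2.imwrite("pics/f.png",b[:,:,::-1])
```

```text
(no output)
```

View pics/f.png

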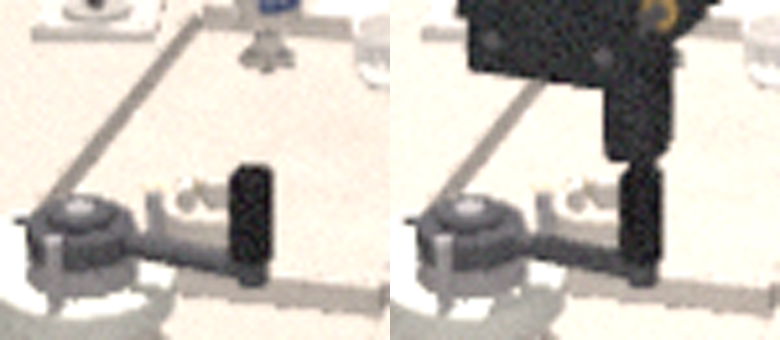

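The right half shows the fingers shut just above the knob's top, ending at crop (640,158), while the knob at (640,210) is untouched. The tips are really about 38 mm higher than the reported TCP. I'll check the gripper body's real height by depth before going lower.

Run:
```python
from h import *
im,d=snapshot("side"); k=get_calibration("side"); f=192/np.tan(np.radians(k["fov_y"])/2)
v,u=np.mgrid[100:200,200:300].reshape(2,-1); z=d[v,u]
P=(np.c_[(u-k["cx"])*z/f,(v-k["cy"])*z/f,z,np.ones(len(z))]@np.array(k["cam_to_world"]).T)[:,:3]
g=(abs(P[:,0]-.5135)<.06)&(abs(P[:,1]-.12)<.12)&(P[:,2]>.09); P=P[g]
for a in np.arange(.09,.30,.01):
    s=P[(P[:,2]>=a)&(P[:,2]<a+.01)]
    if len(s): print(round(a,3),len(s),"x",s[:,0].min().round(3),s[:,0].max().round(3),"y",s[:,1].min().round(3),s[:,1].max().round(3))
```

```text
0.09 54 x 0.507 0.573 y 0.081 0.13
0.1 130 x 0.505 0.573 y 0.082 0.131
0.11 45 x 0.503 0.572 y 0.08 0.133
0.12 37 x 0.504 0.522 y 0.123 0.134
0.13 35 x 0.504 0.522 y 0.121 0.133
0.14 43 x 0.504 0.522 y 0.116 0.133
0.15 35 x 0.503 0.527 y 0.107 0.134
0.16 57 x 0.503 0.527 y 0.106 0.136
0.17 60 x 0.503 0.527 y 0.108 0.137
0.18 49 x 0.503 0.526 y 0.107 0.138
0.19 33 x 0.503 0.51 y 0.108 0.137
0.2 22 x 0.502 0.51 y 0.104 0.139
0.21 62 x 0.472 0.562 y 0.042 0.209
0.22 268 x 0.468 0.561 y 0.04 0.21
0.23 335 x 0.468 0.561 y 0.041 0.212
0.24 286 x 0.468 0.563 y 0.034 0.215
0.25 654 x 0.468 0.562 y 0.026 0.217
0.26 180 x 0.487 0.555 y 0.081 0.213
0.27 133 x 0.489 0.536 y 0.081 0.14
0.28 138 x 0.49 0.536 y 0.081 0.139
0.29 123 x 0.476 0.549 y 0.09 0.141
```

The body begins at about 0.215 and the tips are at about 0.153, so the reported z is about 36 mm too low throughout. The x and y values agree. I'll open, go 36 mm lower while watching the force, and grip.

servo_tool(steps=[[[0,0,0,0],[0,0,0,0],[0,0,0,0],[0,0,0,0],[0,0,0,0],[0,0,0,0],[0,0,0,0],[0,0,0,0]]], grip=0.2)

```text
clock: 5.98
position: [0.5135, 0.1198, 0.1173]
ee_rot: [-0.246, -3.132, 0.0]
contact_force: [0.5, -0.8, 0.7]
width: 0.583
gripper_force: 0.0
```

servo_tool(steps=[[[0,0,0.2,0],[0,0,0.4,0],[0,0,0.6,0],[0,0,0.6,0]]])

```text
clock: 6.32
position: [0.5119, 0.1195, 0.0973]
ee_rot: [-0.246, -3.129, 0.001]
contact_force: [0.0, 1.1, 0.1]
width: 0.6
gripper_force: 0.0
```

servo_tool(steps=[[[0,0,0.2,0],[0,0,0.4,0],[0,0,0.55,0],[0,0,0.55,0]]])

```text
clock: 6.65
position: [0.5124, 0.1196, 0.0814]
ee_rot: [-0.246, -3.13, 0.001]
contact_force: [0.4, 0.5, 0.3]
width: 0.599
gripper_force: 0.0
```

servo_tool(steps=[[[0,0,0,0],[0,0,0,0],[0,0,0,0],[0,0,0,0],[0,0,0,0],[0,0,0,0],[0,0,0,0],[0,0,0,0]]], grip=-1)

```text
clock: 7.32
position: [0.5136, 0.1199, 0.083]
ee_rot: [0.246, 3.132, 0.0]
contact_force: [-0.1, 0.3, 0.6]
width: 0.216
gripper_force: 30.0
```

```bash
python3 -c "
from h import *
go([.513,.122,.08],171.3);arc(.48,8)"
```

```text
t 7.32 p [0.5136 0.1199 0.083 ] psi 171.0 q [ 0.18  0.09  2.04  0.    1.01 -1.23] F [-0.1  0.3  0.6] w 0.216 tilt [ 0.  0. -1.]
units [0.03 0.07 0.1 ] -0.06
theta 172.5 r 0.0831
[[[-0.0, 0.17, 0.0, 0.69], [-0.01, 0.34, 0.0, 1.38], [-0.03, 0.51, 0.0, 2.06], [-0.06, 0.68, 0.0, 2.75], [-0.11, 0.84, 0.0, 3.44], [-0.16, 1.0, 0.0, 4.13], [-0.22, 1.16, 0.0, 4.81], [-0.29, 1.32, 0.0, 5.5]]]
```

servo_tool(steps=[[[0,0.17,0,0.69],[-0.01,0.34,0,1.38],[-0.03,0.51,0,2.06],[-0.06,0.68,0,2.75],[-0.1,0.84,0,3.44],[-0.16,1.0,0,4.13],[-0.16,1.0,0,4.13],[-0.16,1.0,0,4.13]]])

```text
clock: 7.98
position: [0.5233, 0.1478, 0.0827]
ee_rot: [0.8, 3.037, -0.002]
contact_force: [2.6, -4.6, -1.1]
width: 0.217
gripper_force: 30.0
```

```bash
cat >> h.py <<'E'
def fr():
    o=get_obs(); v=o["position"][:2]-AX; u=v/np.hypot(*v); t=np.array([u[1],-u[0]]) # t: clockwise
    F=o["contact_force"]; print("Frad",(F[:2]@u).round(1),"Fcw",(F[:2]@t).round(1),"Fz",F[2].round(1),"Tz",o["ft_torque"].round(2),"grip",o["gripper_force"])
E
python3 -c "
from h import *
go([.513,.122,.08],171.3);fr();arc(.4,6)"
```

```text
t 7.98 p [0.5233 0.1478 0.0827] psi 150.5 q [ 0.23  0.12  2.   -0.    1.01 -0.82] F [ 2.6 -4.6 -1.1] w 0.217 tilt [ 0.001 -0.002 -1.   ]
units [-0.12 -0.92  0.09] -4.16
Frad -4.4 Fcw -2.8 Fz -1.1 Tz [-0.78 -0.5  -0.04] grip 30.00485898926854
theta 151.9 r 0.0824
[[[-0.0, 0.19, -0.0, 0.76], [-0.02, 0.38, -0.0, 1.53], [-0.04, 0.56, -0.0, 2.29], [-0.08, 0.75, -0.0, 3.06], [-0.13, 0.93, -0.0, 3.82], [-0.2, 1.11, -0.0, 4.58]]]
```

```bash
sed -i 's/^AX=.*/AX=np.array([.597,.107])/' h.py; python3 -c "
from h import *
arc(.48,6,r=.0842)"
```

```text
theta 151.0 r 0.0842
[[[-0.01, 0.22, -0.0, 0.92], [-0.03, 0.45, -0.0, 1.83], [-0.07, 0.67, -0.0, 2.75], [-0.13, 0.88, -0.0, 3.67], [-0.21, 1.1, -0.0, 4.58], [-0.3, 1.3, -0.0, 5.5]]]
```

servo_tool(steps=[[[-0.01,0.22,0,0.92],[-0.03,0.45,0,1.83],[-0.07,0.67,0,2.75],[-0.13,0.88,0,3.67],[-0.21,1.1,0,4.58],[-0.3,1.3,0,5.5],[-0.3,1.3,0,5.5],[-0.3,1.3,0,5.5]]])

```text
clock: 8.65
position: [0.5502, 0.1764, 0.0824]
ee_rot: [1.499, 2.759, -0.004]
contact_force: [3.8, -7.4, -1.3]
width: 0.219
gripper_force: 30.0
```

```bash
python3 -c "
from h import *
go([.513,.122,.08],105.8);fr();arc(.36,5)"
```

```text
t 8.65 p [0.5502 0.1764 0.0824] psi 123.0 q [ 0.27  0.19  1.93 -0.    1.02 -0.3 ] F [ 3.8 -7.4 -1.3] w 0.219 tilt [-0.    -0.003 -1.   ]
units [-0.85 -2.03  0.09] 3.43
Frad -8.2 Fcw -1.0 Fz -1.3 Tz [-1.13 -0.42  0.12] grip 30.002235509455204
theta 124.0 r 0.0837
[[[-0.0, 0.2, -0.0, 0.83], [-0.02, 0.41, -0.0, 1.65], [-0.05, 0.61, -0.0, 2.48], [-0.1, 0.81, -0.0, 3.3], [-0.16, 1.0, -0.0, 4.13]]]
```

servo_tool(steps=[[[-0.05,0.2,0,0.83],[-0.1,0.4,0,1.65],[-0.14,0.6,0,2.48],[-0.2,0.78,0,3.1],[-0.2,0.78,0,3.1],[-0.2,0.78,0,3.1]]])

```text
clock: 9.15
position: [0.5714, 0.1859, 0.0825]
ee_rot: [-1.857, -2.531, 0.002]
contact_force: [-4.4, 0.6, 3.2]
width: 0.215
gripper_force: 30.0
```

```bash
sed -i 's/^AX=.*/AX=np.array([.5974,.106])/' h.py; python3 -c "
from h import *
go([.513,.122,.08],105.8);fr();arc(.1,4)"
```

```text
t 9.15 p [0.5714 0.1859 0.0825] psi 107.5 q [ 0.27  0.23  1.88  0.    1.03 -0.03] F [-4.4  0.6  3.2] w 0.215 tilt [-0.003  0.    -1.   ]
units [-1.45 -2.5   0.09] 0.33
Frad 1.9 Fcw -4.0 Fz 3.2 Tz [-0.08  0.66 -0.11] grip 30.00773409381509
theta 108.0 r 0.084
[[[-0.0, 0.07, -0.0, 0.29], [-0.0, 0.14, -0.0, 0.57], [-0.01, 0.21, -0.0, 0.86], [-0.01, 0.28, -0.0, 1.15]]]
```

servo_tool(steps=[[[0,0.07,0,0.29],[0,0.14,0,0.57],[0,0.14,0,0.57],[0,0.14,0,0.57]]])

```text
clock: 9.48
position: [0.574, 0.1868, 0.0822]
ee_rot: [-1.918, -2.483, 0.006]
contact_force: [-7.4, -0.5, 3.1]
width: 0.221
gripper_force: 30.0
```

```bash
python3 -c "
from h import *
go([.513,.122,.08],105.8);fr();arc(.1,4)"
```

```text
t 9.48 p [0.574  0.1868 0.0822] psi 104.6 q [0.27 0.24 1.87 0.   1.04 0.02] F [-7.4 -0.5  3.1] w 0.221 tilt [-0.005 -0.001 -1.   ]
units [-1.58 -2.51  0.09] -0.23
Frad 1.5 Fcw -7.3 Fz 3.1 Tz [-0.17  1.09  0.05] grip 30.00145722180605
theta 106.1 r 0.0841
[[[0.0, 0.07, -0.0, 0.29], [0.0, 0.14, -0.0, 0.57], [-0.0, 0.21, -0.0, 0.86], [-0.01, 0.28, -0.0, 1.15]]]
```

servo_tool(steps=[[[0,0.07,0,0.1],[0,0.14,0,0.2],[0,0.14,0,0.2]]])

```text
clock: 9.73
position: [0.575, 0.1873, 0.0818]
ee_rot: [-1.937, -2.463, 0.014]
contact_force: [-14.5, -2.2, 9.7]
width: 0.222
gripper_force: 30.0
```

```bash
python3 -c "
from h import *
go([.513,.122,.08],105.8);fr()"
```

```text
t 9.73 p [0.575  0.1873 0.0818] psi 103.6 q [0.27 0.24 1.87 0.   1.05 0.03] F [-14.5  -2.2   9.7] w 0.222 tilt [-0.012 -0.002 -1.   ]
units [-1.63 -2.52  0.09] -0.43
Frad 1.7 Fcw -14.5 Fz 9.7 Tz [-0.47  2.27  0.08] grip 30.005205273628235
```

The force rose to 14.5 N for almost no travel, so the pin is met. I'll relieve the push and lift.

servo_tool(steps=[[[0,-0.1,0,0],[0,-0.2,0,0],[0,-0.2,-0.1,0],[0,-0.2,-0.2,0],[0,-0.2,-0.3,0],[0,-0.2,-0.3,0]]])

```text
clock: 10.23
position: [0.5745, 0.1857, 0.0908]
ee_rot: [-1.944, -2.467, 0.003]
contact_force: [-1.0, -4.8, -6.3]
width: 0.212
gripper_force: 30.0
```

```bash
python3 -c "
from h import *
go([.513,.122,.08],105.8);fr();arc(-.7,8)"
```

```text
t 10.23 p [0.5745 0.1857 0.0908] psi 103.5 q [ 0.27  0.22  1.87 -0.    1.05  0.04] F [-1.  -4.8 -6.3] w 0.212 tilt [-0.002 -0.001 -1.   ]
units [-1.58 -2.49  0.37] -0.45
Frad -4.3 Fcw -2.3 Fz -6.3 Tz [-0.68 -0.05  0.11] grip 30.013518780469894
theta 106.0 r 0.0829
[[[-0.02, -0.25, 0.0, -1.0], [-0.06, -0.49, 0.0, -2.01], [-0.13, -0.73, 0.0, -3.01], [-0.21, -0.96, 0.0, -4.01], [-0.32, -1.19, 0.0, -5.01], [-0.44, -1.4, 0.0, -6.02], [-0.59, -1.6, 0.0, -7.02], [-0.75, -1.79, 0.0, -8.02]]]
```

servo_tool(steps=[[[-0.02,-0.25,0,-1.0],[-0.06,-0.49,0,-2.0],[-0.13,-0.73,0,-3.0],[-0.21,-0.96,0,-4.0],[-0.32,-1.19,0,-5.0],[-0.44,-1.4,0,-6.0],[-0.59,-1.6,0,-7.0],[-0.75,-1.79,0,-8.0]]])

```text
clock: 10.9
position: [0.5287, 0.1535, 0.092]
ee_rot: [0.977, 2.985, 0.005]
contact_force: [1.3, 2.1, -7.2]
width: 0.218
gripper_force: 30.0
```

```bash
python3 -c "
from h import *
go([.513,.122,.08],105.8);fr();arc(-.75,8)"
```

```text
t 10.9 p [0.5287 0.1535 0.092 ] psi 143.8 q [ 0.24  0.12  1.98  0.    1.03 -0.7 ] F [ 1.3  2.1 -7.2] w 0.218 tilt [ 0.002  0.003 -1.   ]
units [-0.2  -1.16  0.4 ] 7.59
Frad 0.1 Fcw 2.5 Fz -7.2 Tz [ 0.43 -0.28  0.23] grip 30.002135708928108
theta 145.3 r 0.0835
[[[-0.02, -0.26, -0.0, -1.07], [-0.06, -0.53, -0.0, -2.15], [-0.13, -0.78, -0.0, -3.22], [-0.22, -1.03, -0.0, -4.3], [-0.34, -1.27, -0.0, -5.37], [-0.48, -1.5, -0.01, -6.45], [-0.63, -1.71, -0.01, -7.52], [-0.81, -1.91, -0.01, -8.59]]]
```

servo_tool(steps=[[[-0.02,-0.26,0,-1.07],[-0.06,-0.53,0,-2.15],[-0.13,-0.78,0,-3.2],[-0.22,-1.03,0,-4.3],[-0.34,-1.27,0,-5.4],[-0.48,-1.5,0,-6.45],[-0.63,-1.71,0,-7.5],[-0.65,-1.73,0,-7.7]]])

```text
clock: 11.57
position: [0.5139, 0.0999, 0.0921]
ee_rot: [-0.059, 3.139, 0.004]
contact_force: [1.4, 4.9, -7.1]
width: 0.216
gripper_force: 30.0
```

```bash
python3 -c "
from h import *
go([.513,.122,.083],105.8);fr();arc(.2,4)"
```

```text
t 11.57 p [0.5139 0.0999 0.0921] psi -177.9 q [ 0.14  0.07  2.04  0.    1.02 -1.47] F [ 1.4  4.9 -7.1] w 0.216 tilt [ 0.002  0.003 -1.   ]
units [0.   0.74 0.31] 15.27
Frad -1.8 Fcw 4.8 Fz -7.1 Tz [ 0.81 -0.26  0.29] grip 30.006138738244772
theta -175.8 r 0.0838
[[[0.0, 0.14, 0.0, 0.57], [-0.0, 0.28, 0.0, 1.15], [-0.02, 0.42, 0.0, 1.72], [-0.04, 0.56, 0.0, 2.29]]]
```

servo_tool(steps=[[[0,0,0.1,0],[0,0,0.2,0],[0,0,0.3,0],[0,0,0.36,0],[0,0,0.36,0],[0,0,0.36,0]]])

```text
clock: 12.07
position: [0.5124, 0.0998, 0.0823]
ee_rot: [0.054, -3.14, -0.001]
contact_force: [-6.5, 3.5, 5.8]
width: 0.214
gripper_force: 30.0
```

```bash
python3 -c "
from h import *
go([.513,.122,.083],105.8);fr();arc(.3,6)"
```

```text
t 12.07 p [0.5124 0.0998 0.0823] psi -178.0 q [ 0.14  0.09  2.05  0.    1.01 -1.46] F [-6.5  3.5  5.8] w 0.214 tilt [-0.001  0.001 -1.   ]
units [-0.04  0.74 -0.02] 15.23
Frad 6.3 Fcw 4.0 Fz 5.8 Tz [0.76 0.75 0.43] grip 30.016442416235805
theta -175.8 r 0.0852
[[[0.0, 0.14, 0.0, 0.57], [-0.0, 0.28, 0.0, 1.15], [-0.02, 0.42, 0.0, 1.72], [-0.03, 0.56, 0.0, 2.29], [-0.06, 0.7, 0.0, 2.86], [-0.09, 0.84, 0.0, 3.44]]]
```

servo_tool(steps=[[[0.05,0.14,-0.03,0.57],[0.05,0.28,-0.03,1.15],[0.04,0.42,-0.03,1.72],[0.02,0.56,-0.03,2.29],[0.02,0.56,-0.03,2.29],[0.02,0.56,-0.03,2.29]]])

```text
clock: 12.57
position: [0.5131, 0.1157, 0.0829]
ee_rot: [0.256, 3.129, -0.0]
contact_force: [1.2, -0.1, 0.2]
width: 0.219
gripper_force: 30.0
```

```bash
python3 -c "
from h import *
go([.513,.122,.083],105.8);fr();arc(.15,4)"
```

```text
t 12.57 p [0.5131 0.1157 0.0829] psi 170.6 q [ 0.18  0.09  2.04 -0.    1.01 -1.23] F [ 1.2 -0.1  0.2] w 0.219 tilt [ 0.002 -0.    -1.   ]
units [ 0.04  0.21 -0.  ] 12.97
Frad -1.2 Fcw 0.0 Fz 0.2 Tz [ 0.11 -0.34  0.33] grip 29.999659191817045
theta 173.4 r 0.0849
[[[0.0, 0.11, -0.0, 0.43], [0.0, 0.21, -0.0, 0.86], [-0.0, 0.32, -0.0, 1.29], [-0.01, 0.42, -0.0, 1.72]]]
```

servo_tool(steps=[[[0,0.11,0,0.3],[0,0.21,0,0.6],[0,0.32,0,1.0],[-0.01,0.42,0,1.4],[-0.01,0.42,0,1.4],[-0.01,0.42,0,1.4]]])

```text
clock: 13.07
position: [0.515, 0.1273, 0.0825]
ee_rot: [0.447, 3.108, -0.001]
contact_force: [0.9, -4.6, 2.1]
width: 0.213
gripper_force: 30.0
```

```bash
python3 -c "
from h import *
go([.513,.122,.083],105.8);fr();arc(.12,4)"
```

```text
t 13.07 p [0.515  0.1273 0.0825] psi 163.6 q [ 0.2   0.1   2.03 -0.    1.01 -1.09] F [ 0.9 -4.6  2.1] w 0.213 tilt [ 0.001 -0.001 -1.   ]
units [ 0.01 -0.19 -0.02] 11.57
Frad -2.1 Fcw -4.3 Fz 2.1 Tz [-0.61 -0.37  0.1 ] grip 30.00341260805726
theta 165.5 r 0.0851
[[[0.0, 0.08, -0.0, 0.34], [0.0, 0.17, -0.0, 0.69], [-0.0, 0.25, -0.0, 1.03], [-0.01, 0.34, -0.0, 1.38]]]
```

servo_tool(steps=[[[0,0.07,0,0.28],[0,0.14,0,0.57],[0,0.14,0,0.57],[0,0.14,0,0.57]]])

```text
clock: 13.4
position: [0.516, 0.1315, 0.0823]
ee_rot: [0.524, 3.096, -0.001]
contact_force: [2.2, -4.8, 2.7]
width: 0.219
gripper_force: 30.0
```

```bash
cat >> h.py <<'E'
def E():
    o=get_obs(); p=o["position"]; v=p[:2]-AX; u=v/np.hypot(*v); F=o["contact_force"]; fc=F[0]*u[1]-F[1]*u[0]; tz=o["ft_torque"][2]
    th=np.degrees(np.arctan2(v[1],v[0]))%360; m=R.from_rotvec(o["ee_rot"]).as_matrix()
    print("t",round(o["clock"],2),"th",th.round(1),"psi",np.degrees(np.arctan2(m[1,0],m[0,0])).round(1),"screw~",round(1.3+np.radians(183-th),2),"z",p[2].round(4),"Frad",(F[:2]@u).round(1),"Fz",F[2].round(1),"Fres",(-fc).round(2),"Tz",tz.round(2),"Eff",(-fc+tz/.085).round(2))
E
python3 -c "
from h import *
E()"
```

```text
t 13.4 th 162.6 psi 160.8 screw~ 1.66 z 0.0823 Frad -3.6 Fz 2.7 Fres 3.94 Tz 0.06 Eff 4.64
```

servo_tool(steps=[[[-0.02,0.07,-0.02,0.28],[-0.03,0.14,-0.02,0.57],[-0.04,0.2,-0.02,0.8],[-0.04,0.2,-0.02,0.8],[-0.04,0.2,-0.02,0.8]]])

```text
clock: 13.82
position: [0.518, 0.1371, 0.0824]
ee_rot: [-0.633, -3.076, 0.001]
contact_force: [-1.8, -3.9, 3.2]
width: 0.22
gripper_force: 30.0
```

```bash
python3 -c "
from h import *
E()"
```

```text
t 13.82 th 158.6 psi 156.8 screw~ 1.73 z 0.0824 Frad 0.3 Fz 3.2 Fres 4.3 Tz 0.1 Eff 5.45
```

servo_tool(steps=[[[0,0.07,-0.02,0.28],[0,0.14,-0.02,0.57],[0,0.2,-0.02,0.75],[0,0.2,-0.02,0.75],[0,0.2,-0.02,0.75]]])

```text
clock: 14.23
position: [0.5203, 0.1422, 0.0826]
ee_rot: [-0.733, -3.054, 0.002]
contact_force: [0.2, -6.3, 1.8]
width: 0.219
gripper_force: 30.0
```

```bash
python3 -c "
from h import *
E()"
```

```text
t 14.23 th 154.8 psi 153.0 screw~ 1.79 z 0.0826 Frad -2.9 Fz 1.8 Fres 5.61 Tz 0.1 Eff 6.78
```

servo_tool(steps=[[[-0.02,0.05,-0.01,0.2],[-0.03,0.1,-0.01,0.4],[-0.03,0.14,-0.01,0.5],[-0.03,0.14,-0.01,0.5],[-0.03,0.14,-0.01,0.5],[-0.03,0.14,-0.01,0.5]]])

```text
clock: 14.73
position: [0.5219, 0.1454, 0.0826]
ee_rot: [-0.799, -3.035, 0.003]
contact_force: [-2.2, -5.1, 2.3]
width: 0.213
gripper_force: 30.0
```

```bash
python3 -c "
from h import *
E()"
```

```text
t 14.73 th 152.4 psi 150.5 screw~ 1.83 z 0.0826 Frad -0.5 Fz 2.3 Fres 5.54 Tz 0.04 Eff 6.0
```

servo_tool(steps=[[[0,0.05,0,0.2],[0,0.1,0,0.4],[0,0.14,0,0.55],[0,0.14,0,0.55],[0,0.14,0,0.55],[0,0.14,0,0.55]]])

```text
clock: 15.23
position: [0.5238, 0.1489, 0.0825]
ee_rot: [-0.871, -3.015, 0.004]
contact_force: [-2.9, -6.4, 2.0]
width: 0.216
gripper_force: 30.0
```

```bash
python3 -c "
from h import *
E()"
```

```text
t 15.23 th 149.8 psi 147.8 screw~ 1.88 z 0.0825 Frad -0.7 Fz 2.0 Fres 6.98 Tz 0.13 Eff 8.48
```

servo_tool(steps=[[[0,0,0,0],[0,0,0,0],[0,0,0,0]]])

```text
clock: 15.48
position: [0.5238, 0.1489, 0.0825]
ee_rot: [-0.871, -3.015, 0.004]
contact_force: [-2.7, -5.8, 2.6]
width: 0.218
gripper_force: 30.0
```

```bash
python3 -c "
from h import *
E()
for c in('side',):
  im,d=snapshot(c); cv2.imwrite('pics/g.png',cv2.resize(im[140:240,190:300],None,fx=6,fy=6,interpolation=cv2.INTER_CUBIC)[:,:,::-1])
E()
snapshot('side');E();snapshot('side');E()"
```

```text
t 15.48 th 149.8 psi 147.8 screw~ 1.88 z 0.0825 Frad -0.6 Fz 2.6 Fres 6.43 Tz 0.03 Eff 6.81
t 15.53 th 149.8 psi 147.8 screw~ 1.88 z 0.0825 Frad 0.3 Fz 2.4 Fres 7.1 Tz 0.18 Eff 9.23
t 15.58 th 149.8 psi 147.8 screw~ 1.88 z 0.0825 Frad -1.2 Fz 2.8 Fres 7.12 Tz 0.13 Eff 8.68
t 15.63 th 149.8 psi 147.8 screw~ 1.88 z 0.0825 Frad -0.1 Fz 2.6 Fres 7.59 Tz 0.11 Eff 8.9
```

The resistance has risen from about 4.1 N to 7.1 N and holds steady, which means roughly 70–80 N at the foot. That is firm and not too tight. I'll relax the push, let go and withdraw.

servo_tool(steps=[[[0,-0.06,0,0],[0,-0.06,0,0],[0,-0.06,0,0]]])

```text
clock: 15.88
position: [0.5237, 0.1483, 0.0829]
ee_rot: [-0.873, -3.016, 0.001]
contact_force: [-3.0, -3.8, 1.8]
width: 0.22
gripper_force: 30.0
```

servo_tool(steps=[[[0,0,0,0],[0,0,0,0],[0,0,0,0],[0,0,0,0],[0,0,0,0],[0,0,0,0],[0,0,0,0],[0,0,0,0]]], grip=0.3)

```text
clock: 16.55
position: [0.5247, 0.1485, 0.0834]
ee_rot: [0.874, 3.018, 0.0]
contact_force: [1.0, 1.0, 0.3]
width: 0.655
gripper_force: 0.0
```

servo_tool(steps=[[[0,0,-0.4,0],[0,0,-1.0,0],[0,0,-1.8,0],[0,0,-2.6,0],[0,0,-3.4,0],[0,0,-4.0,0],[0,0,-4.0,0]]])

```text
clock: 17.13
position: [0.5279, 0.1492, 0.2094]
ee_rot: [0.871, 3.01, 0.007]
contact_force: [0.2, 0.5, 0.9]
width: 0.652
gripper_force: 0.0
```

Run:
```python
from h import *
im,d=snapshot("side"); k=get_calibration("side"); a=cv2.imread("pics/a.png")[:,:,::-1]
for r in mark_of("knob","side")[:2]: print(round(r["confidence"],2),px("side",r["point"]),w("side",r["point"]).round(4))
s=np.s_[150:235,195:290]
b=np.hstack([cv2.resize(np.clip(x[s].astype(int)*2,0,255).astype(np.uint8),(400,358),interpolation=cv2.INTER_CUBIC) for x in (a,im)])
cv2.imwrite("pics/i.png",b[:,:,::-1]); E()
# knob top height by depth
f=192/np.tan(np.radians(k["fov_y"])/2); v,u=np.mgrid[160:205,215:290].reshape(2,-1)
for dd,n in((d,"now"),):
    z=dd[v,u]; P=(np.c_[(u-k["cx"])*z/f,(v-k["cy"])*z/f,z,np.ones(len(z))]@np.array(k["cam_to_world"]).T)[:,:3]
    g=(np.hypot(P[:,0]-.5238,P[:,1]-.1489)<.016)&(P[:,2]>.1)&(P[:,2]<.17); print(n,g.sum(),P[g].mean(0).round(4),np.percentile(P[g,2],[2,98]).round(4))
```

```text
0.85 [257, 183] [0.5217 0.1442 0.1292]
t 17.23 th 149.5 psi 147.7 screw~ 1.89 z 0.2046 Frad 0.1 Fz 0.3 Fres 0.41 Tz 0.0 Eff 0.43
now 200 [0.521  0.1517 0.1265] [0.1007 0.148 ]
```

View pics/i.png

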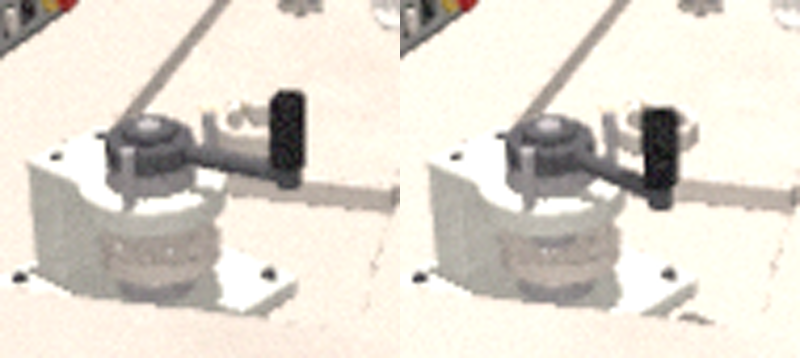

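The picture shows the foot on the flange at (555,245), with the flange where it was. The lever is down, with the knob middle at 129 mm as at the start, and the gripper is clear. I'll hand in.

```bash
python3 -c "
from bench import *
print(hand_in())"
```

```text
the job is handed in; nothing more can be done
None
```

I clamped the flange with two lever strokes and handed the job in at about 17 s; from the felt rise I estimate 70–80 N at the foot, the lever is down in its serrations and released, and the reported TCP height read about 36 mm too low throughout, which made my first grasp close above the knob.

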